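Close the dividers case: fold its lid over and tuck it under the lip

TASK

The wooden case with the dividers in it stands open. Push its lid over until it lies flat between the cheeks, then push it along by its ledge, away from the hinge side, until its front edge is tucked fully home beneath the lip of the case. Only push, from the lid's outer side and with the fingertips or the outside of the fingers: pinch and pick up nothing, keep off the lid's lined inner side, and leave the dividers and the tools round the case as they lie.

Things in the scene. Friction and masses are not known exactly. Their poses are not given: they have to be found in the camera images.
- case: Dark wooden dividers case, 128 (x) x 224 (y) x 47 mm high, fixed on the bench. Origin: centre of its underside. Its x axis points from the hinge side (low rail, 23 mm high, towards the robot) to the lip side, y along the hinge axis, z up. The lid lies between two end cheeks (y = +-100 to +-112 mm, 47 mm high, full length).
- case_lip (a point): Middle of the lip's free lower edge, at x = 34, y = 0, z = 39 mm in the case frame. The lip is a board that reaches back from the front wall over the inside, from x = 64 to x = 34 mm, between the cheeks; its top is at z = 47 mm.
- lid_pins (a point): Middle of the lid's hinge axis (brass pins in slots in the cheeks), 36 mm above the bench; it travels along the case's x from x = -50 mm (back) to -26 mm (home). Its axes are those of the case.
- lid_edge (a point): Middle of the lid's free edge, 76 mm from the pins. Its x axis runs from pins to edge, its z axis out of the lid's outer side (up when flat). The lid (lighter wood, 196 mm wide along y) is 12 mm thick from 10 mm behind the pins to 59 mm in front; from 59 to 76 mm it is a tongue 6 mm thick whose outer face is level with the pins. This point is 3 mm inside that face.
- lid_ledge (a point): Middle of the crest of the finger ledge on the lid's outer side: 40 mm from the pins, 14 mm out from the pins' plane. Axes as lid_edge. The ledge is 70 mm long (y) and 8 mm high: upright face towards the pins, bevelled the other way, 40 to 58 mm from the pins. Between pins and ledge the lid is bare, 6 mm out from the pins' plane (42 mm above the bench when flat).
- lid (a joint): Angle of the lid, rad: 0 = flat inside the case, 1.57 = upright, more = leaning back towards the hinge side. Stiff pins (about 0.075 N m) hold it wherever it is left, at any angle.
- lid_slide (a joint): How far the lid has slid with its pins towards the lip, m: 0 = back, 0.024 = fully home, tongue 16 mm beneath the lip. Stiff (6 N), stays where left. Below 0.008 the edge clears the lip as the lid folds; farther forward it would land on the lip. Flat, the tongue has 3 mm of height to spare beneath the lip.
- lid_lining: Grey felt lining, 3 mm thick, over the whole of the lid's inner side; not to be touched. Origin at the middle of the pins, axes as for lid_edge.
- dividers_mid (a point): Steel dividers, 60 x 185 x 11 mm, lying loose along y in the case on its lined floor (10 mm above the bench), below the lid. This point: their middle, half-way up.
- try_square: Try square, rosewood stock and steel blade, 181 x 121 x 17 mm, lying to the right of the case; bystander. Origin: centre of its underside.
- carpenter_pencil: Flat red carpenter's pencil, 156 x 15 x 8 mm, lying to the right of the case; bystander. Origin: centre of its underside.
- screwdriver: Screwdriver with a yellow handle, 230 x 31 x 33 mm, lying just beside the case on its left, along the case's x; bystander. Origin: centre of its underside.
- tape_roll: Roll of masking tape, 100 mm across, 25 mm high, lying beyond the case; bystander. Origin: centre of its underside.
- mug_1: White mug, 82 mm across, 91 mm high, between the two lamps; bystander. Origin: centre of its underside.
- block_plane: Iron block plane, 157 x 44 x 43 mm, lying to the right of the mug; bystander. Origin: centre of its underside.
Things that resemble listed ones, but are neither listed nor needed, are in the scene too. Of the things that look like the part that bears dividers_mid, the larger one is meant.

How it is judged:
On the way, in this order (a step that is already met when the one before it is completed fails the run):
1. the lid lies flat, its edge not yet home (value of joint lid below 0.08 rad and value of joint lid_slide below 0.016 m).
2. the lid is slid home, its edge beneath the lip (value of joint lid below 0.05 rad and value of joint lid_slide above 0.021 m), for 0.2 s.
At the end, for the whole second after the job is handed in: The lid lies flat (within 0.05 rad) and is slid home to within 3 mm of its stop, so that its edge is at least 11 mm beneath the lip; the dividers lie in the case within 20 mm of where they lay (all of step 2 and x of lid_edge in the frame of case above 0.045 m and z of lid_edge in the frame of case below 0.039 m and z of dividers_mid in the frame of case below 0.022 m and distance of dividers_mid from where it was at the start of the episode below 0.02 m); the robot touches nothing.
It fails at once if the lid is pinched or hooked by its lined inner side (contact force between the fingers and lid_lining above 1.5 N).
It fails at once if the dividers are lifted or shoved by more than 20 mm (distance of dividers_mid from where it was at the start of the episode above 0.02 m).
It fails at once if a tool or thing on the bench round the case is shifted or picked up (more than 30 mm) (distance of any of try_square, carpenter_pencil, screwdriver, tape_roll, mug_1, block_plane from where it was at the start of the episode above 0.03 m).
It also fails if it takes over 40 s, if anything falls off the work surface, if the arm or the gripper's body presses on something with over 40 N, if the wrist force passes 120 N, or if a joint passes its speed limit or range.

ROBOT

A 6-joint arm with a two-finger parallel gripper is mounted at the origin on a cart in front of the work surface, level with it; the furniture and walls round the work are solid. World frame = base frame: x ahead of the robot, y to its left, z up, the work surface at z = 0. Lengths are in m, angles in rad, forces in N, time in s.
With the tool pointing down it reaches from about 0.25 to 0.775 m from the base axis. Payload 4 kg.
Tool frame: the origin (TCP) lies on the centre line of the jaws, within the pads' length; the fingertips stand 14 mm ahead of it and the grasp point (between the pads) lies 5 mm behind it (robot.tcp_to_tips is the distance from the TCP to the fingertips, in m); z points along the fingers, y is the line along which they close (so a half turn about z gives the same grasp; the last joint's range is limited). The gripper opens to 94 mm and grips with 3 to 60 N. Pads are 16 mm wide; open, the fingers measure 119 mm over their backs; the gripper's body (75 mm by 177 mm) begins 78 mm behind the grasp point.
Start: joints at [1.084, 0.087, 1.371, -0, 1.684, -0.103], TCP at [0.206, 0.51, 0.22] pointing down, gripper open.
Joint ranges: [-3.1, 3.1], [-0.76, 2.03], [0.27, 2.55], [-1.08, 4.22], [0.17, 2.65], [-2.57, 2.57]. Speed limits (rad/s): [2.79, 2.79, 3.14, 3.14, 3.14, 3.14].

INTERFACE

Orientations are given as [roll, pitch, yaw] about the fixed x, y, z axes, in that order (R = Rz(yaw) Ry(pitch) Rx(roll)).
In Python, from bench import robot gives the robot as it stands.
- The arm moves only by the tool carry_out, never from a script. Its argument "increments" is a list of rows, each a list of 3 entries, a list of its own where there are three numbers: the closure in counts, from 0 (fully open) to 255 (shut), then the shift along the tool's x, y, z in mm, then the turn about the tool's z in degrees. In form: [[fingers, [dx, dy, dz], twist], ...]. A call has 1 to 8 rows; each row shifts and turns the commanded pose from where the row before left it, along the tool's axes as they then stand; what a row does not reach is not made up. A row lasts 1/10 s, in which the tool goes at most 50 mm and 8.59 degrees, less where a joint would pass 70% of its speed; a pose out of reach is approached as far as the arm can. A call with a gripper value outside its range is refused whole. The fingers move at their own pace and stop on an object; the grip force is fixed at half the most. Time passes only in rows, so rows that do not move let the fingers close. It gives the time, the measured TCP pose, the force, the opening and the grip force at its end, in the units of the state.
- robot.get_obs(): the state, without advancing time (a new reading comes with each control period).
- robot.snapshot(name): name is "scene" or "top" or "wrist"; returns the picture (480x640x3 uint8, blue, green, red); there is no depth.
- robot.get_calibration(name): a dict with "vfov" (degrees; the focal length in pixels is half the picture's height over the tangent of half this angle, whatever the lens; pixels are square), "cx", "cy" (the principal point, pixels), "T" (4x4, takes a point from camera to world coordinates). Camera axes: x right, y down, z forward; pixel columns grow to the right and rows downward; lengths in m; the calibration is good to about 2 mm. A picture is of the moment at which its call begins: read the wrist's pose just before it. get_calibration takes no time and is no camera call; for the wrist camera it gives the pose at the moment of the call.
- robot.close_job(): hands the job in; it is judged then, once.
The state is a dict: "time": time; "joint_positions": joint angles; "qvel": joint speeds; "joint_torque": joint torques, N m; "tool_pos": TCP position; "ee_rot": TCP orientation; "wrist_force": force on the tool from outside, world axes, zero at the start; "wrist_torque": the same for the moment, N m; "width": finger opening in m; "finger_force": force on a finger pad.
Only numpy, scipy, OpenCV 4.12 (cv2) and the standard library are available. Lean on these libraries where they do the work, as an engineer would, in place of code of your own. Each camera call takes 0.05 s, during which the arm holds its last target. There are 200 camera calls.

## Working session

There is one attempt and no reset: what is moved stays moved. The work goes in short steps, Python scripts to look and compute and a tool call to move; the robot and the scene stay as the last step left them, time stands still between calls to the robot, and variables do not carry over. Pictures are saved under pics/ and viewed, at most 10 in all, crops included, and the job is handed in when it is done.

Besides the shell and the picture viewer there is one more tool, called after "Emit:" as name(argument=value, ...), one argument or row to a line, values as JSON. carry_out: Moves the arm, as the interface text tells. Its arguments: {"type":"object","properties":{"increments":{"type":"array","items":{"type":"array"}}},"required":["increments"]}

```bash
mkdir -p pics; ls; python3 - <<'E'
from bench import robot
import cv2,numpy as np
np.set_printoptions(precision=4,suppress=True)
for n in("scene","top"):
    cv2.imwrite(f"pics/{n}0.png",robot.snapshot(n)); c=robot.get_calibration(n); print(n,c["vfov"],c["cx"],c["cy"]);print(c["T"])
o=robot.get_obs();print(o["time"],o["tool_pos"],o["ee_rot"],o["wrist_force"],robot.tcp_to_tips)
E
```

```text
pics
scene 46.87917360761409 315.7944019889417 239.69269499822613
[[ 0.8824 -0.3626  0.3     0.1167]
 [-0.4705 -0.6697  0.5746 -0.6293]
 [-0.0074 -0.6482 -0.7615  1.1577]
 [ 0.      0.      0.      1.    ]]
top 54.71191622699773 322.83761375549045 243.46893139855138
[[ 0.0152 -0.9818  0.1892  0.3517]
 [-0.9996 -0.0191 -0.0184  0.2103]
 [ 0.0217 -0.1888 -0.9818  1.0671]
 [ 0.      0.      0.      1.    ]]
0.1 [0.2057 0.5096 0.2184] [-3.1397 -0.0002  2.7578] [-0.329  -0.4858  0.0404] 0.014
```

View pics/scene0.png

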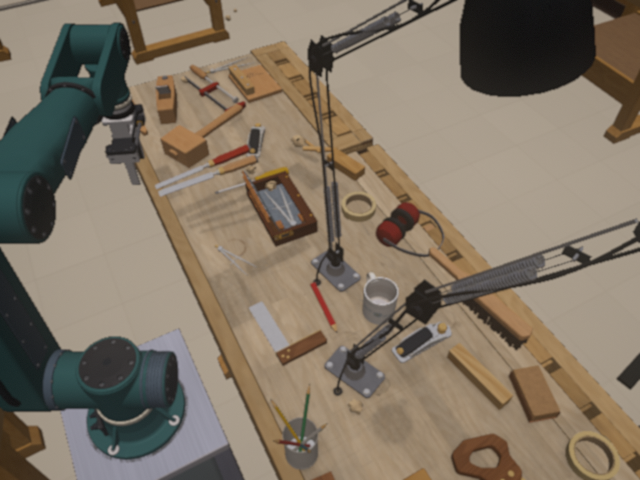

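View pics/top0.png

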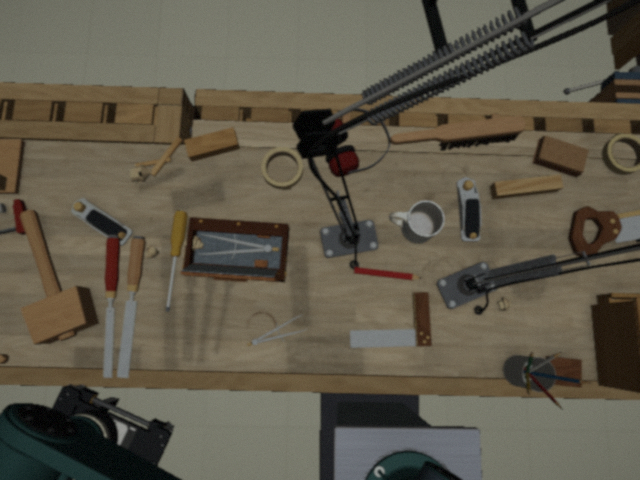

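The case with the larger dividers in it is at top pixel (236,250), scene (282,205). The smaller dividers at top (275,330) lie loose on the bench and are the lookalike. The other similar things are the second tape roll at (625,153) and the second plane at (100,220). I'll check the case in a close crop.

```bash
python3 - <<'E'
import cv2,numpy as np
a=cv2.imread("pics/top0.png")[205:300,165:305]; b=cv2.imread("pics/scene0.png")[155:255,235:330]
a=cv2.resize(a,None,fx=5.6,fy=5.6,interpolation=cv2.INTER_CUBIC); a=cv2.convertScaleAbs(a,alpha=1.8)
b=cv2.convertScaleAbs(cv2.resize(b,None,fx=6,fy=6,interpolation=cv2.INTER_CUBIC),alpha=1.6)
cv2.imwrite("pics/ca.png",a);cv2.imwrite("pics/cb.png",b);print(a.shape,b.shape)
E
```

```text
(532, 784, 3) (600, 570, 3)
```

View pics/ca.png

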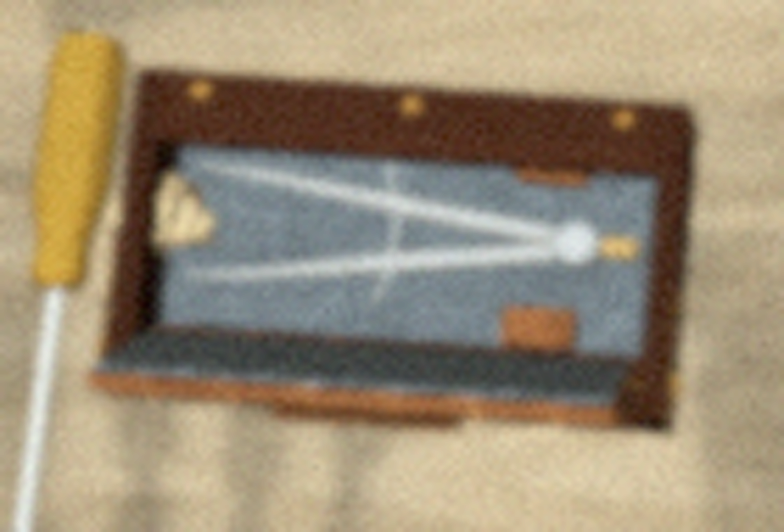

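View pics/cb.png

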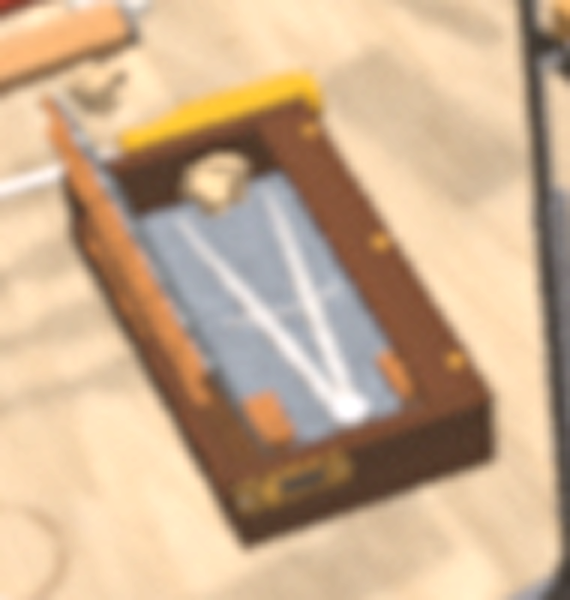

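The top crop shows the case's top corners at about (145,72), (692,105) and (668,428). The lid stands near upright along the lower side, its free edge running from (90,380) to (615,415) with the ledge on the outside. In the scene crop the lid's upper far corner is at about (45,100), and the case corners are at (318,108), (492,402) and (245,512). Next I fit the pose and the lid angle.

```bash
cat > h.py <<'E'
import numpy as np
from bench import robot
from scipy.spatial.transform import Rotation as R
from scipy.optimize import least_squares
np.set_printoptions(precision=4,suppress=True)
def proj(n,P,c=None):
    c=c or robot.get_calibration(n); P=np.atleast_2d(P); T=np.array(c["T"])
    q=(P-T[:3,3])@T[:3,:3]; f=240/np.tan(np.radians(c["vfov"]/2))
    return np.c_[c["cx"]+f*q[:,0]/q[:,2],c["cy"]+f*q[:,1]/q[:,2]]
def c2w(p,P):
    x,y,w=p[:3]; P=np.atleast_2d(P); return P@R.from_euler('z',w).as_matrix().T+[x,y,0]
def lid(a,s,u,y,v): # u along lid from pins, v outwards
    return [-.05+s+u*np.cos(a)-v*np.sin(a),y,.036+u*np.sin(a)+v*np.cos(a)]
E
python3 - <<'E'
from h import *
t=lambda L:(np.array(L)+.5)/5.6-.5+[165,205]
s=lambda L:(np.array(L)+.5)/6-.5+[235,155]
P=[[.064,.112,.047],[.064,-.112,.047],[-.064,-.112,.047]]
ct=t([[147,72],[692,105],[668,428]]);cs=s([[318,108],[492,402],[245,512]])
lt=t([[90,380],[615,415]]); ls=s([[45,100]])
def f(p):
    W=c2w(p,P); E=lambda y:c2w(p,lid(p[3],p[4],.076,y,0))
    return np.r_[(proj("top",W)-ct).ravel(),(proj("scene",W)-cs).ravel(),
     (proj("top",np.r_[E(.098),E(-.098)])-lt).ravel(),(proj("scene",E(.098))-ls).ravel()*.7, (p[4])*300]
r=least_squares(f,[.5,.35,0,1.6,0.003],loss='soft_l1');print(r.x);print(f(r.x).reshape(-1)[:18].reshape(-1,2))
p=r.x; Lp=c2w(p,[lid(p[3],p[4],.04,y,.014) for y in(.035,-.035)])
print("ledge px top crop",(proj("top",Lp)-[165,205]+.5)*5.6,"scene",(proj("scene",Lp)-[235,155]+.5)*6)
print("edge",c2w(p,lid(p[3],p[4],.076,0,0)),"ledge",c2w(p,lid(p[3],p[4],.04,0,.014)),"pins",c2w(p,lid(0,p[4],0,0,0)))
E
```

```text
[ 0.5332  0.3826 -0.0565  1.8237  0.0001]
[[-0.7086 -0.6008]
 [ 1.2762  0.9482]
 [ 0.6022 -0.2645]
 [-2.0365 -2.8395]
 [ 0.9465 -1.1529]
 [-1.6217 -4.2964]
 [ 0.2767 -0.1665]
 [ 1.2985  0.5975]
 [ 0.2555 -0.8977]]
ledge px top crop [[282.879  416.3069]
 [465.4039 429.8032]] scene [[ 93.9976 241.2306]
 [148.4778 341.0304]]
edge [[0.4644 0.3865 0.1096]] ledge [[0.4598 0.3868 0.0712]] pins [[0.4834 0.3854 0.036 ]]
```

```bash
cat >> h.py <<'E'
CASE=[.5332,.3826,-.0565]
def st():
    o=robot.get_obs(); p=np.array(o["tool_pos"]); tip=R.from_euler('z',-CASE[2]).apply(p-[CASE[0],CASE[1],.014])
    Rt=R.from_euler('xyz',o["ee_rot"])
    print("t",o["time"],"tip in case mm",tip*1e3,"rot",np.array(o["ee_rot"]),"F",np.array(o["wrist_force"]),"w",o["width"])
    return tip,Rt
def to(case_mm):
    tip,Rt=st(); d=np.array(case_mm)/1e3-tip
    print("tool shift mm",Rt.inv().apply(R.from_euler('z',CASE[2]).apply(d))*1e3)
E
python3 - <<'E'
from h import *
to([-115,52,130])
# lamp elbow, triangulated
g=lambda X:np.r_[(proj("top",X)-[316,130]).ravel(),(proj("scene",X)-[320,55]).ravel()]
r=least_squares(g,[.6,.2,.3]);print("elbow",r.x,r.fun)
E
```

```text
t 0.1 tip in case mm [-334.0999  108.2696  204.4397] rot [-3.1397 -0.0002  2.7578] F [-0.329  -0.4858  0.0404] w 0.09427070407084609
tool shift mm [-225.5721   17.2995   74.3657]
elbow [0.5729 0.2111 0.5817] [-0.2633  1.095   1.7395 -0.8865]
```

Emit:
carry_out(
  increments=[
    [255, [0, 0, 0], -6.2],
    [255, [0, 0, 0], -6.2],
    [255, [0, 0, 0], -6.2],
    [255, [0, 0, 0], 0],
  ],
)

```text
time: 0.5
tool_pos: [0.2058, 0.5097, 0.2188]
ee_rot: [-3.14, -0.001, 3.082]
wrist_force: [-0.5, -0.8, 0.3]
width: 0.0653
finger_force: 0.0
```

```bash
python3 - <<'E'
from h import *
to([-115,52,130])
E
```

```text
t 0.5 tip in case mm [-334.056   108.4431  204.8125] rot [-3.1405 -0.0005  3.0822] F [-0.4677 -0.7649  0.2726] w 0.06533325701598315
tool shift mm [-219.2578  -55.7304   74.7555]
```

Emit:
carry_out(
  increments=[
    [255, [-27, -7, 0], 0],
    [255, [-28, -7, 0], 0],
    [255, [-28, -7, 10], 0],
    [255, [-28, -7, 12], 0],
    [255, [-28, -7, 12], 0],
    [255, [-28, -7, 13], 0],
    [255, [-28, -7, 14], 0],
    [255, [-24, -7, 14], 0],
  ],
)

```text
time: 1.3
tool_pos: [0.4225, 0.4405, 0.1435]
ee_rot: [-3.141, -0.0, 3.079]
wrist_force: [0.4, 0.4, 0.3]
width: 0.0023
finger_force: 0.0
```

```bash
python3 - <<'E'
from h import *
import cv2
to([-115,52,88])
w=robot.snapshot("wrist"); t=robot.snapshot("top")[190:310,150:310]; s=robot.snapshot("scene")[130:250,200:360]
f=lambda a:cv2.resize(a,(400,300),interpolation=cv2.INTER_CUBIC)
cv2.imwrite("pics/m1.png",cv2.convertScaleAbs(np.vstack([np.hstack([f(t),f(s)]),np.hstack([f(w),f(w)*0])]),alpha=1.5))
E
```

```text
t 1.3 tip in case mm [-113.7859   51.5178  129.4968] rot [-3.1412 -0.0003  3.0792] F [0.3914 0.4043 0.2896] w 0.002274544176519074
tool shift mm [ 1.2062  0.4896 41.4969]
```

View pics/m1.png

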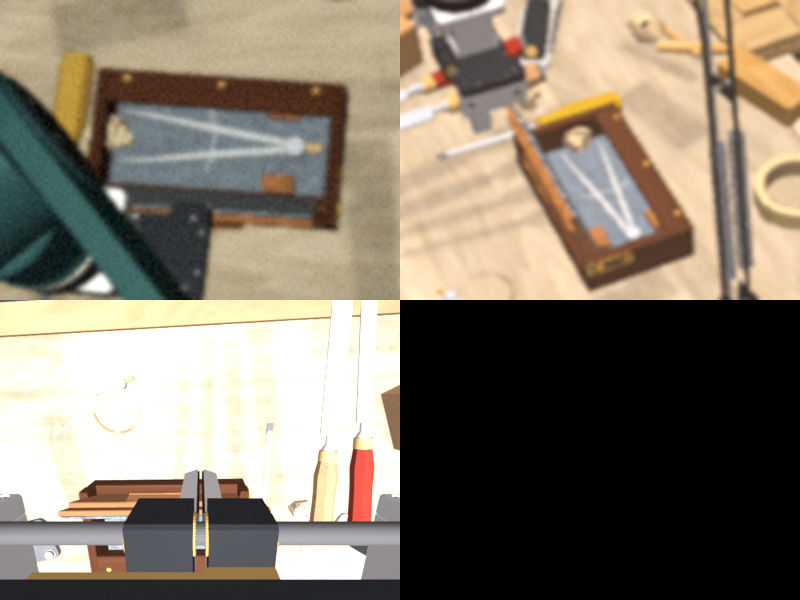

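The top and scene views show the lid still standing, with the closed fingers behind it at its left part and clear of the screwdriver. I'll lower them and begin the push.

Emit:
carry_out(
  increments=[
    [255, [0, 0, 22], 0],
    [255, [0, 0, 22], 0],
    [255, [-12, 0, 0], 0],
    [255, [-12, 0, 0], 0],
    [255, [-10, 0, 0], 0],
    [255, [-8, 0, 0], 0],
    [255, [-8, 0, 0], 0],
    [255, [0, 0, 0], 0],
  ],
)

```text
time: 2.25
tool_pos: [0.4729, 0.4382, 0.1011]
ee_rot: [3.141, 0.002, 3.081]
wrist_force: [-0.5, 0.2, -0.2]
width: 0.0006
finger_force: 0.0
```

```bash
python3 - <<'E'
from h import *
to([-38,52,82])
E
```

```text
t 2.25 tip in case mm [-63.322   52.1047  87.1468] rot [3.1406 0.002  3.0813] F [-0.5048  0.2417 -0.2172] w 0.0005688726061712289
tool shift mm [-25.3118  -0.0134   5.1981]
```

Emit:
carry_out(
  increments=[
    [255, [-7, 0, 1], 0],
    [255, [-6, 0, 1], 0],
    [255, [-6, 0, 1], 0],
    [255, [-6, 0, 2], 0],
    [255, [-6, 0, 3], 0],
    [255, [-5, 0, 4], 0],
    [255, [-5, 0, 5], 0],
    [255, [-4, 0, 5], 0],
  ],
)

```text
time: 3.05
tool_pos: [0.517, 0.4354, 0.0782]
ee_rot: [3.141, 0.001, 3.082]
wrist_force: [0.4, 0.0, 1.6]
width: 0.0006
finger_force: 0.7
```

```bash
python3 - <<'E'
from h import *
import cv2
to([-11,52,55])
t=robot.snapshot("top")[190:310,150:310]; s=robot.snapshot("scene")[130:250,200:360]
f=lambda a:cv2.resize(a,(400,300),interpolation=cv2.INTER_CUBIC)
cv2.imwrite("pics/m2.png",cv2.convertScaleAbs(np.hstack([f(t),f(s)]),alpha=1.5))
E
```

```text
t 3.05 tip in case mm [-19.1703  51.8226  64.1541] rot [3.1414 0.0009 3.0822] F [0.4456 0.0443 1.5542] w 0.0005866698148793787
tool shift mm [-8.1613  0.1995  9.1617]
```

View pics/m2.png

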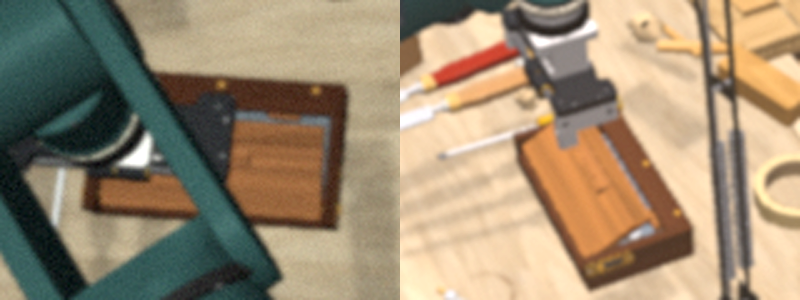

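The lid has folded to about 30° with its edge clear of the lip, and the fingertips are on its outer face. I'll keep following the arc down.

Emit:
carry_out(
  increments=[
    [255, [-4, 0, 4], 0],
    [255, [-3, 0, 4], 0],
    [255, [-2, 0, 4], 0],
    [255, [-1, 0, 4], 0],
    [255, [0, 0, 4], 0],
    [255, [0, 0, 3], 0],
    [255, [0, 0, 0], 0],
  ],
)

```text
time: 3.85
tool_pos: [0.5267, 0.435, 0.0563]
ee_rot: [3.141, 0.002, 3.082]
wrist_force: [1.5, -1.0, 0.9]
width: 0.0003
finger_force: 0.7
```

```bash
python3 - <<'E'
from h import *
to([-34,52,80])
E
```

```text
t 3.85 tip in case mm [-9.4768 51.9106 42.2743] rot [3.1411 0.0016 3.0824] F [ 1.4847 -0.9598  0.9165] w 0.0002835815273872017
tool shift mm [ 24.4629   0.0418 -37.7649]
```

Emit:
carry_out(
  increments=[
    [255, [0, 0, 2], 0],
    [255, [0, 0, 1], 0],
    [255, [0, 0, 0], 0],
  ],
)

```text
time: 4.15
tool_pos: [0.5268, 0.435, 0.0558]
ee_rot: [3.141, 0.003, 3.082]
wrist_force: [-2.6, -3.3, 10.1]
width: 0.0004
finger_force: 5.0
```

The 10 N reaction at tip height 42 mm means the lid is down flat. I'll lift, go behind the ledge at mid-length, and look.

Emit:
carry_out(
  increments=[
    [255, [0, 0, -20], 0],
    [255, [8, -13, -15], 0],
    [255, [9, -13, 0], 0],
    [255, [9, -13, 0], 0],
    [255, [0, -13, 0], 0],
    [255, [0, 0, 0], 0],
  ],
)

```text
time: 4.75
tool_pos: [0.497, 0.3831, 0.0872]
ee_rot: [-3.141, -0.0, 3.081]
wrist_force: [-0.6, 0.8, -0.6]
width: 0.0003
finger_force: 0.0
```

```bash
python3 - <<'E'
from h import *
import cv2
to([-34,0,45])
t=robot.snapshot("top")[190:310,150:310]; s=robot.snapshot("scene")[130:250,200:360];w=robot.snapshot("wrist")
f=lambda a:cv2.resize(a,(400,300),interpolation=cv2.INTER_CUBIC)
cv2.imwrite("pics/m3.png",np.vstack([cv2.convertScaleAbs(np.hstack([f(t),f(s)]),alpha=1.5),np.hstack([f(w),f(w[280:,140:440])])]))
E
```

```text
t 4.75 tip in case mm [-36.1627  -1.5174  73.1849] rot [-3.1408 -0.0003  3.0812] F [-0.5651  0.7657 -0.6024] w 0.0003231169575457943
tool shift mm [-2.1641  1.5489 28.1831]
```

View pics/m3.png

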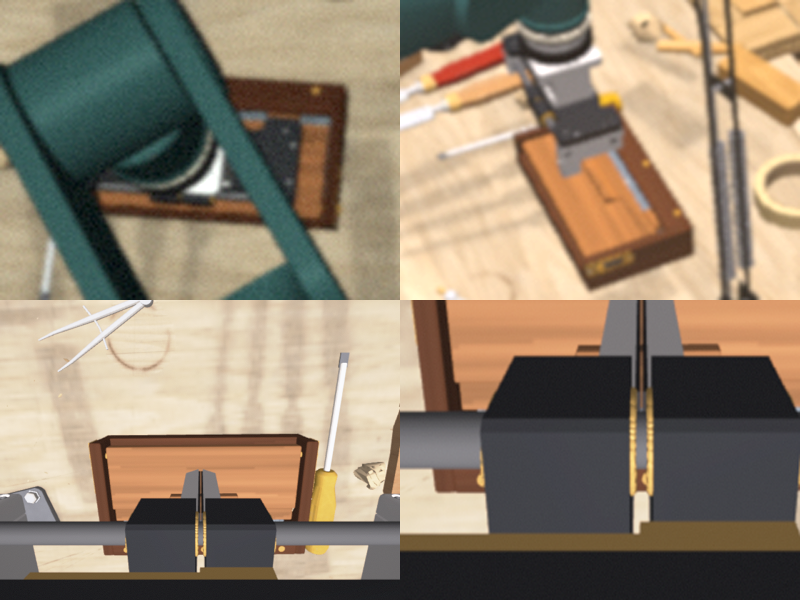

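The lid lies flat, with the gap to the lip still visible, and the fingers stand just behind the ledge. I'll lower them to 45 mm and push along.

Emit:
carry_out(
  increments=[
    [255, [0, 1, 14], 0],
    [255, [0, 1, 14], 0],
    [255, [0, 0, 0], 0],
    [255, [-8, 0, 0], 0],
    [255, [-6, 0, 0], 0],
    [255, [-5, 0, 0], 0],
    [255, [-5, 0, 0], 0],
    [255, [0, 0, 0], 0],
  ],
)

```text
time: 5.7
tool_pos: [0.5199, 0.3851, 0.0589]
ee_rot: [-3.141, -0.004, 3.082]
wrist_force: [-4.1, 0.3, 0.7]
width: 0.0009
finger_force: 2.3
```

```bash
python3 - <<'E'
from h import *
to([5,0,45])
E
```

```text
t 5.7 tip in case mm [-13.3769   1.7624  44.9243] rot [-3.141  -0.0043  3.0823] F [-4.0854  0.2629  0.6731] w 0.0009095045426005543
tool shift mm [-18.3813  -1.711   -0.1532]
```

Contact with the ledge at about 4–6 N, so the lid is sliding.

Emit:
carry_out(
  increments=[
    [255, [-4, 0, 0], 0],
    [255, [-4, 0, 0], 0],
    [255, [-4, 0, 0], 0],
    [255, [-3, 0, 0], 0],
    [255, [-3, 0, 0], 0],
    [255, [0, 0, 0], 0],
  ],
)

```text
time: 6.3
tool_pos: [0.5375, 0.3842, 0.0589]
ee_rot: [-3.141, -0.004, 3.083]
wrist_force: [-5.7, 0.2, 0.8]
width: 0.0004
finger_force: 2.5
```

Emit:
carry_out(
  increments=[
    [255, [-2, 0, 0], 0],
    [255, [0, 0, 0], 0],
  ],
)

```text
time: 6.5
tool_pos: [0.5386, 0.3842, 0.0589]
ee_rot: [-3.141, -0.006, 3.083]
wrist_force: [-7.4, -0.2, 3.5]
width: 0.0005
finger_force: 3.5
```

```bash
python3 - <<'E'
from h import *
to([6,0,45])
E
```

```text
t 6.5 tip in case mm [ 5.26    1.8515 44.8648] rot [-3.1408 -0.0062  3.083 ] F [-7.3607 -0.2023  3.4896] w 0.000541803961269748
tool shift mm [-0.743  -1.8501 -0.1382]
```

Emit:
carry_out(
  increments=[
    [255, [-2, 0, 0], 0],
    [255, [-1, 0, 0], 0],
    [255, [0, 0, 0], 0],
  ],
)

```text
time: 6.8
tool_pos: [0.5388, 0.3841, 0.0588]
ee_rot: [-3.14, -0.012, 3.084]
wrist_force: [-13.2, 1.4, 4.3]
width: 0.0004
finger_force: 6.5
```

Emit:
carry_out(
  increments=[
    [255, [-2, 0, 0], 0],
    [255, [0, 0, 0], 0],
  ],
)

```text
time: 7.0
tool_pos: [0.539, 0.3842, 0.0587]
ee_rot: [-3.139, -0.016, 3.084]
wrist_force: [-16.4, -0.4, 6.5]
width: 0.0003
finger_force: 8.4
```

Motion has stopped at 24 mm of travel while the force rises, so this is the end stop. I'll back off, lift clear and check.

Emit:
carry_out(
  increments=[
    [255, [8, 0, 0], 0],
    [255, [6, 0, 0], 0],
    [255, [0, 0, -15], 0],
    [255, [0, 0, -30], 0],
    [255, [20, 0, -40], 0],
    [255, [40, 0, -20], 0],
    [255, [40, 0, 0], 0],
    [255, [40, 0, 0], 0],
  ],
)

```text
time: 7.8
tool_pos: [0.3929, 0.3933, 0.1678]
ee_rot: [3.138, 0.005, 3.081]
wrist_force: [-0.3, 0.7, -0.2]
width: 0.0007
finger_force: 0.0
```

Emit:
carry_out(
  increments=[
    [255, [40, 0, 0], 0],
    [255, [40, 0, 0], 0],
    [255, [0, 0, 0], 0],
  ],
)

```text
time: 8.1
tool_pos: [0.3097, 0.3981, 0.1666]
ee_rot: [3.139, 0.001, 3.086]
wrist_force: [-0.1, 0.1, -0.2]
width: 0.0006
finger_force: 0.0
```

```bash
python3 - <<'E'
from h import *
import cv2
st()
t=robot.snapshot("top")[190:310,150:310]; s=robot.snapshot("scene")[130:250,200:360]
f=lambda a:cv2.resize(a,(400,300),interpolation=cv2.INTER_CUBIC)
cv2.imwrite("pics/m4.png",cv2.convertScaleAbs(np.hstack([f(t),f(s)]),alpha=1.5))
E
```

```text
t 8.1 tip in case mm [-223.9982    2.8625  152.5816] rot [3.1389 0.0012 3.0861] F [-0.0597  0.1301 -0.2388] w 0.0005884719486323367
```

View pics/m4.png

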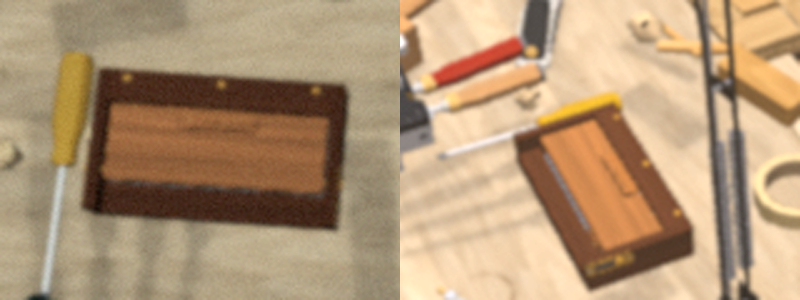

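The lid lies flat, tucked under the lip with no gap at the front, and a gap now shows at the hinge side. The surroundings are undisturbed and the arm is clear.

```bash
python3 -c "
from bench import robot
print(robot.close_job())"
```

```text
the job is handed in; nothing more can be done
None
```

The job is handed in: the lid lies flat and was pushed to its stop beneath the lip, and the last pictures show the arm clear and the screwdriver beside the case where it lay; the judge's verdict was not shown.

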